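# Rotate the glue stock and tag the bottle to use first

### The job

Rotate the stock in the bottle lane: pull the two glue bottles standing in it forward, in the order they stand, so that the first is up against the front lip (the end nearest you) and the second is close up behind it; then stand the new bottle from the bench in the lane close up behind those two. Finally slip the loose ring down over the cap of the front bottle, so that it lies flat on the shoulder. Tip no bottle over and leave the other things on the bench where they are.

Things in the scene. Friction and masses are not known exactly. Their poses are not given: they have to be found in the camera images.
- lane: Bottle lane, a fixed narrow grey metal rack on the bench. Origin on its centre line at bench height; x runs from the front (lip, nearest the robot) to the back, y across, z up. Floor 8 mm above the bench, from x = -120 mm (inner face of the lip; lip top 40 mm above the bench) to x = +150 mm (open back). Side rails 30 mm above the bench, 76 mm apart inside, 86 outside.
- bottle_front: White glue bottle with red nozzle cap: front one of the two in the lane at the start. Body 64 mm wide up to 91 mm height, shoulder narrowing to 51 mm at 118 and 28 mm at 138; round cap collar 31 mm wide from 138 to 152 mm, sloping in to 159; thin nozzle (14 mm) up to 190 mm. 0.32 kg; grip the collar from above. Origin: centre of underside, z up. All three are alike.
- bottle_rear: White glue bottle with red nozzle cap: rear one of the two in the lane at the start. Body 64 mm wide up to 91 mm height, shoulder narrowing to 51 mm at 118 and 28 mm at 138; round cap collar 31 mm wide from 138 to 152 mm, sloping in to 159; thin nozzle (14 mm) up to 190 mm. 0.32 kg; grip the collar from above. Origin: centre of underside, z up. All three are alike.
- bottle_new: White glue bottle with red nozzle cap: the new one, on the bench to the right of the lane. Body 64 mm wide up to 91 mm height, shoulder narrowing to 51 mm at 118 and 28 mm at 138; round cap collar 31 mm wide from 138 to 152 mm, sloping in to 159; thin nozzle (14 mm) up to 190 mm. 0.32 kg; grip the collar from above. Origin: centre of underside, z up. All three are alike.
- neck_ring: Grey plastic ring lying flat on the bench to the right of the lane: outer diameter 52 mm, hole 36 mm, 15 mm high, 30 g. Origin at the centre of its underside, z along its axis. Either face may be up. Slipped over a bottle's cap it comes to rest on the sloping shoulder just below the collar, its origin about 131 mm above the bottle's underside.
- screw_tub: Bystander: round open white tub of screws, 70 mm wide, 50 mm high, on the bench beyond the ring and new bottle; leave it. Origin at the centre of its underside.
- sanding_block: Bystander: brown sanding block, 63x122 mm, 37 mm high, on the bench to the left of the lane's back; leave it. Origin at the centre of its underside.
Not all that is in view belongs to the job. Several things have the shape of the neck_ring; the one meant has the colours described above.

How it is judged:
By the outcome, as a careful person would: the job done as asked, in the order asked, and still so for the second after the job is handed in, with the robot touching nothing.
It also fails if it takes over 69 s, if anything falls off the work surface, if the arm or the gripper's body presses on something with over 40 N, if the wrist force passes 120 N, or if a joint passes its speed limit or range.

### The arm

A 7-joint arm with a two-finger parallel gripper is mounted at the origin on a cart in front of the work surface, level with it; the furniture and walls round the work are solid. World frame = base frame: x ahead of the robot, y to its left, z up, the work surface at z = 0. Lengths are in m, angles in rad, forces in N, time in s.
With the tool pointing down it reaches from about 0.4 to 0.85 m from the base axis. Payload 4.5 kg.
Tool frame: the origin (TCP) lies at the very end of the fingers, on their centre line; the grasp point (between the pads) lies 19 mm behind it; z points along the fingers, y is the line along which they close (so a half turn about z gives the same grasp; the last joint's range is limited). The gripper opens to 88 mm and grips with 3 to 60 N. Pads are 18 mm wide; open, the fingers measure 123 mm over their backs; the gripper's body (75 mm by 187 mm) begins 45 mm behind the grasp point.
Start: joints at [-1.142, 0.689, -0.195, 1.565, 0.157, 0.902, -0.215], TCP at [0.24, 0.577, 0.239] pointing down, gripper open.
Joint ranges: [-3.01, 3.01], [-0.46, 2.08], [-1.47, 1.51], [0.13, 2.56], [-1, 4.14], [0.04, 2.09], [-2.66, 2.66]. Speed limits (rad/s): [2.57, 2.57, 3.14, 3.14, 3.14, 3.14, 3.14].

### API

Orientations are given as a unit quaternion [x, y, z, w].
In Python, from plant import r, optics gives the robot as it stands.
- The arm moves only by the tool servo_tool, never from a script. Its arguments are lists of equal length, an entry for each row: "translation": the shift along the tool's x, y, z in m, a list of three; "turn": the turn, a rotation vector about the tool's x, y, z in rad, a list of three. In form: {"translation": [[dx, dy, dz], ...], "turn": [[rx, ry, rz], ...]}. A call has 1 to 10 rows; each row shifts and turns the commanded pose from where the row before left it, along the tool's axes as they then stand; what a row does not reach is not made up. A row lasts 1/8 s, in which the tool goes at most 62.5 mm and 10.7 degrees, less where a joint would pass 70% of its speed; a pose out of reach is approached as far as the arm can. A call is refused whole if a number of a shift passes 0.0625 or a number of a turn 0.188, either way. A call with a gripper value outside its range is refused whole. "grip" is the opening, from 0 (shut) to 1 (fully open), set as the call begins (left out, the last holds). The fingers move at their own pace and stop on an object; "grip_force" is the grip in N (left out, the last holds). Time passes only in rows, so rows that do not move let the fingers close. It gives the time, the measured TCP pose, the force, the opening and the grip force at its end, in the units of the state.
- r.get_state(): the state, without advancing time (a new reading comes with each control period).
- optics.snapshot(name): name is "scene" or "side" or "wrist"; returns a dict with "img" (420x560x3 uint8, red, green, blue), "z_map" (420x560 float32, m along the optical axis (not along the pixel's ray), 0 where there is no reading), "mtx" (3x3 intrinsics, pixels), "R" (3x3) and "t" (3): a world point X has camera coordinates R X + t. Camera axes: x right, y down, z forward; pixel columns grow to the right and rows downward; lengths in m; the calibration is good to about 2 mm. A picture is of the moment at which its call begins.
- r.finish_job(): hands the job in; it is judged then, once.
The state is a dict: "clock": time; "q": joint angles; "qd": joint speeds; "joint_torque": joint torques, N m; "tool_pos": TCP position; "eef_rot": TCP orientation; "contact_force": force on the tool from outside, world axes, zero at the start; "moment": the same for the moment, N m; "opening": opening from 0.0 (shut) to 1.0 (fully open); "finger_force": force on a finger pad.
Only numpy, scipy, OpenCV 4.12 (cv2) and the standard library are available. Lean on these libraries where they do the work, as an engineer would, in place of code of your own. Each camera call takes 0.05 s, during which the arm holds its last target. There are 200 camera calls.

## Working session

There is one attempt and no reset: what is moved stays moved. The work goes in short steps, Python scripts to look and compute and a tool call to move; the robot and the scene stay as the last step left them, time stands still between calls to the robot, and variables do not carry over. Pictures are saved under pics/ and viewed, at most 10 in all, crops included, and the job is handed in when it is done.

Besides the shell and the picture viewer there is one more tool, called after ">>>" as name(argument=value, ...) on one line, values as JSON. servo_tool: Moves the arm, as the interface text tells. Its arguments: {"type":"object","properties":{"translation":{"type":"array"},"turn":{"type":"array"},"grip":{"type":"number"},"grip_force":{"type":"number"}},"required":["translation","turn"]}

```bash
mkdir -p pics; ls; python3 - <<'E'
from plant import r, optics
import cv2,pickle
for n in ["scene","side"]:
    s=optics.snapshot(n); pickle.dump(s,open(f'{n}0.pkl','wb')); cv2.imwrite(f'pics/{n}0.png',s["img"][:,:,::-1])
    print(n,s["mtx"],s["R"],s["t"])
st=r.get_state();print(st)
E
```

```text
pics
scene [[390.78726494   0.         277.39692968]
 [  0.         390.78726494 207.92915392]
 [  0.           0.           1.        ]] [[ 0.88173417 -0.47137352 -0.0187581 ]
 [-0.27629123 -0.48377343 -0.83043749]
 [ 0.38237157  0.73740781 -0.55679593]] [-0.53031365  0.12829364  0.84823168]
side [[531.99672873   0.         281.53124882]
 [  0.         531.99672873 216.00062075]
 [  0.           0.           1.        ]] [[ 0.99989074 -0.01289893 -0.00721952]
 [-0.01204415 -0.42777053 -0.90380712]
 [ 0.00856985  0.90379533 -0.42787915]] [-0.52352302 -0.00990144  1.30768148]
{'clock': 0.1, 'q': array([-1.14218124,  0.68989474, -0.19453467,  1.56621993,  0.15730791,
        0.90248171, -0.21508609]), 'qd': array([-0.00145382, -0.00304121, -0.00017005, -0.00324472, -0.0011578 ,
        0.00033938, -0.00137027]), 'joint_torque': array([-1.07806936e-03, -5.28496349e+01, -1.27151079e+00, -1.53836185e+01,
       -5.27417532e-02,  1.86115183e-03,  3.56720238e-05]), 'tool_pos': array([0.24021919, 0.57639357, 0.2379993 ]), 'eef_rot': array([ 1.96076874e-01,  9.80588196e-01, -7.99134497e-04, -1.02798542e-04]), 'contact_force': array([ 0.57113843,  0.06242232, -0.61535784]), 'moment': array([-0.02654471, -0.00140843,  0.0628087 ]), 'finger_force': 0.0, 'opening': 1.0003083952868475}
```

View pics/scene0.png

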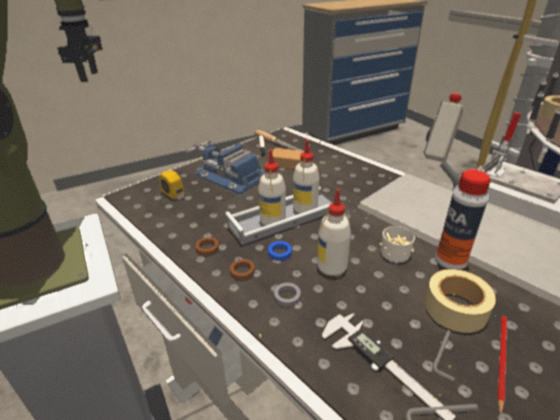

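View pics/side0.png

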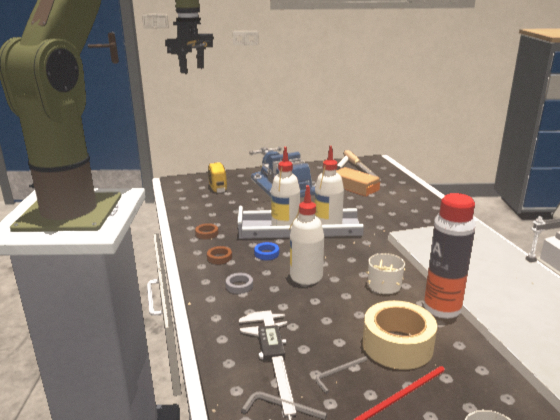

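The scene view shows lane bottles with caps near (272,172) and (307,160), and the new bottle at (336,212). The ring-shaped candidates are brown (207,245), brown (242,268), blue (280,250) and grey (287,293). Grey matches the description, so I'll confirm it in a crop and measure with a top-down cloud.

```bash
cat > h.py <<'E'
import numpy as np,cv2
from scipy.optimize import least_squares
def cloud(s):
    v,u=np.nonzero(s["z_map"]>0); z=s["z_map"][v,u].astype(float)
    K=s["mtx"]; c=np.c_[(u-K[0,2])/K[0,0]*z,(v-K[1,2])/K[1,1]*z,z]
    return (c-s["t"])@s["R"], s["img"][v,u].astype(int)
def circ(p,r):
    return least_squares(lambda c:np.hypot(p[:,0]-c[0],p[:,1]-c[1])-r,p.mean(0)[:2],loss='soft_l1',f_scale=.002).x
E
python3 - <<'E'
from h import *
import pickle
S={n:pickle.load(open(f'{n}0.pkl','rb')) for n in("scene","side")}
im=np.zeros((600,800,3),np.uint8)
for k,(n,s) in enumerate(S.items()):
    P,C=cloud(s)
    red=(C[:,0]>110)&(C[:,1]<60)&(P[:,2]>.12)&(P[:,2]<.21)&(P[:,0]>.3)&(P[:,0]<.9)&(abs(P[:,1])<.4)
    Q=P[red]; 
    import scipy.cluster.hierarchy as H
    l=H.fclusterdata(Q,.02,'distance') if len(Q)<5000 else []
    for i in set(l):
        q=Q[l==i]
        if len(q)<25: continue
        b=q[(q[:,2]<.165)&(q[:,2]>.135)]
        print(n,len(q),q.mean(0).round(3),q[:,2].max().round(3), circ(b,.0155).round(4) if len(b)>5 else '', 'noz',circ(q[q[:,2]>.172],.006).round(4))
    # top view 1px=1mm: x .3...9 up, y .4..-.4 right
    for p,c in zip(P[(P[:,2]>-.02)&(P[:,2]<.25)],C[(P[:,2]>-.02)&(P[:,2]<.25)]):
        a=int(600-(p[0]-.3)*1000); b=int((.4-p[1])*1000)
        if 0<=a<600 and 0<=b<800: im[a,b]=c[::-1]
cv2.imwrite('pics/top.png',im)
a=S["scene"]["img"][225:315,190:330,::-1]; cv2.imwrite('pics/crop.png',cv2.resize(a,None,fx=5,fy=5,interpolation=2))
E
```

```text
scene 188 [ 0.562 -0.318  0.157] 0.188 [ 0.5689 -0.3083] noz [ 0.5698 -0.3099]
scene 121 [ 0.527 -0.115  0.164] 0.193 [ 0.5314 -0.1058] noz [ 0.5336 -0.1087]
scene 114 [ 0.624 -0.11   0.165] 0.195 [ 0.6285 -0.1006] noz [ 0.6297 -0.1028]
```

View pics/top.png

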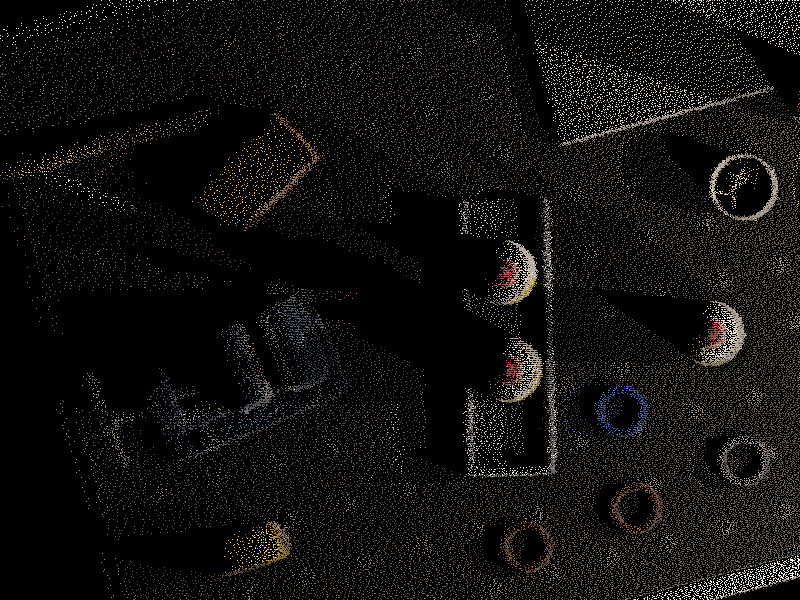

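View pics/crop.png

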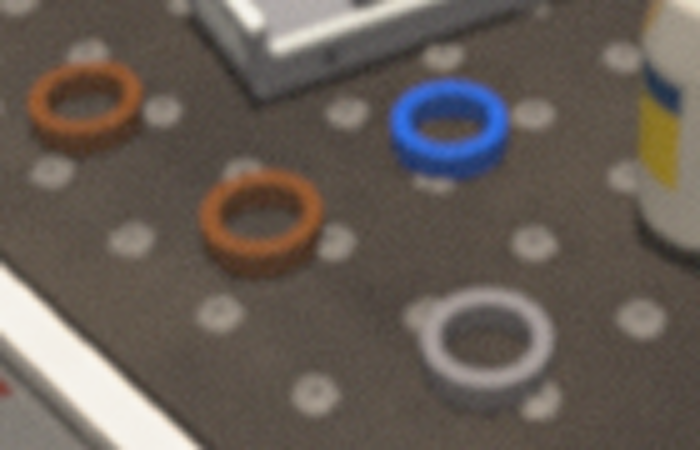

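The crop shows the grey ring at crop (487,345), clearly grey next to the brown and blue ones. The top view gives the lane with its lip at x≈0.43, the bottles and the ring at about (0.44,-0.345). Next I fit these precisely.

```bash
python3 - <<'E'
from h import *
import pickle
s=pickle.load(open('scene0.pkl','rb')); P,C=cloud(s)
print('side depth px',(pickle.load(open('side0.pkl','rb'))["z_map"]>0).sum())
for n,x,y,z0 in(("front",.535,-.105,.008),("rear",.63,-.1,.008),("new",.567,-.308,0)):
    m=(np.hypot(P[:,0]-x,P[:,1]-y)<.045)
    b=P[m&(P[:,2]>z0+.035)&(P[:,2]<z0+.088)]; print(n,len(b),circ(b,.032).round(4))
    c=P[m&(P[:,2]>z0+.139)&(P[:,2]<z0+.151)]; print('  collar',len(c),circ(c,.0155).round(4))
m=(np.hypot(P[:,0]-.44,P[:,1]+.345)<.04)&(P[:,2]>.011)&(P[:,2]<.03); q=P[m]
print('ring top z',np.median(q[:,2]).round(4),circ(q,.022).round(4), 'bench z',np.median(P[(np.hypot(P[:,0]-.5,P[:,1]+.25)<.04),2]).round(4))
# lane: right rail top, left rail top, lip top
def band(x0,x1,y0,y1,z0,z1): return P[(P[:,0]>x0)&(P[:,0]<x1)&(P[:,1]>y0)&(P[:,1]<y1)&(P[:,2]>z0)&(P[:,2]<z1)]
for n,b in(("R",band(.45,.68,-.165,-.135,.027,.034)),("L",band(.45,.68,-.08,-.055,.027,.034))):
    print(n,len(b),np.polyfit(b[:,0]-.565,b[:,1],1).round(4),b[:,2].max())
    f=np.polyfit(b[:,0],b[:,1],1); print((b[:,1]-np.polyval(f,b[:,0])).std())
b=band(.41,.45,-.145,-.075,.036,.044); f=np.polyfit(b[:,1]+.11,b[:,0],1); d=b[:,0]-np.polyval(f,b[:,1]+.11)
print('lip',len(b),f.round(4),np.percentile(d,[5,95]).round(4))
b=band(.6,.8,-.16,-.04,.027,.034); print('back end',np.percentile(b[:,0],[95,99,100]))
E
```

```text
side depth px 234227
front 509 [ 0.5306 -0.1072]
  collar 60 [ 0.531  -0.1069]
rear 480 [ 0.6281 -0.102 ]
  collar 61 [ 0.6282 -0.1017]
new 632 [ 0.5673 -0.3101]
  collar 88 [ 0.5673 -0.3098]
ring top z 0.0143 [ 0.4383 -0.3447] bench z 0.0
R 208 [ 0.017  -0.1487] 0.03368669064169714
0.005257026972635581
L 62 [ 0.0298 -0.0673] 0.030723866263770286
0.0020822230066022537
lip 54 [-0.0424  0.4268] [-0.0029  0.0045]
back end [0.66397386 0.69590631 0.69800226]
```

>>> servo_tool(translation=[[-0.0266,-0.026,0],[-0.0266,-0.026,0],[-0.0266,-0.026,0],[-0.0266,-0.026,0],[-0.0266,-0.026,0],[-0.0266,-0.026,0],[-0.0266,-0.026,0],[-0.0266,-0.026,0],[-0.0266,-0.026,0],[-0.0266,-0.026,0]], turn=[[0,0,0],[0,0,0],[0,0,0],[0,0,0],[0,0,0],[0,0,0],[0,0,0],[0,0,0],[0,0,0],[0,0,0]], grip=1.0)

```text
clock: 1.35
tool_pos: [0.3862, 0.2334, 0.2386]
eef_rot: [0.196, 0.981, -0.0, -0.0]
contact_force: [0.6, -0.5, 1.1]
opening: 1.002
finger_force: 0.0
```

>>> servo_tool(translation=[[-0.0266,-0.026,0],[-0.0266,-0.026,0],[-0.0266,-0.026,0],[-0.0266,-0.026,0],[-0.0266,-0.026,0],[-0.0266,-0.026,0],[-0.0266,-0.026,0],[-0.0266,-0.026,0],[-0.0266,-0.026,0],[-0.0266,-0.026,0]], turn=[[0,0,0],[0,0,0],[0,0,0],[0,0,0],[0,0,0],[0,0,0],[0,0,0],[0,0,0],[0,0,0],[0,0,0]])

```text
clock: 2.6
tool_pos: [0.5316, -0.1088, 0.2384]
eef_rot: [0.196, 0.981, 0.0, -0.0]
contact_force: [-0.1, 0.7, -0.5]
opening: 1.001
finger_force: 0.0
```

>>> servo_tool(translation=[[0,0,0],[0,0,0],[0,0,0],[0,0,0],[0,0,0]], turn=[[0,0,-0.106],[0,0,-0.106],[0,0,-0.106],[0,0,-0.106],[0,0,0]])

```text
clock: 3.22
tool_pos: [0.5312, -0.1077, 0.2384]
eef_rot: [-0.014, 1.0, 0.0, -0.0]
contact_force: [-0.2, -0.8, 0.3]
opening: 1.0
finger_force: 0.0
```

>>> servo_tool(translation=[[0,0,0.02],[0,0,0.025],[0,0,0.025],[0,0,0.0214],[0,0,0]], turn=[[0,0,0],[0,0,0],[0,0,0],[0,0,0],[0,0,0]])

```text
clock: 3.85
tool_pos: [0.5303, -0.1075, 0.146]
eef_rot: [-0.014, 1.0, 0.0, -0.002]
contact_force: [-0.3, -0.7, -0.3]
opening: 1.0
finger_force: 0.0
```

>>> servo_tool(translation=[[0,0,0],[0,0,0],[0,0,0],[0,0,0],[0,0,0],[0,0,0],[0,0,0],[0,0,0]], turn=[[0,0,0],[0,0,0],[0,0,0],[0,0,0],[0,0,0],[0,0,0],[0,0,0],[0,0,0]], grip=0.2, grip_force=20)

```text
clock: 4.85
tool_pos: [0.5315, -0.1073, 0.1473]
eef_rot: [-0.015, 1.0, 0.0, 0.0]
contact_force: [0.0, 1.6, 1.2]
opening: 0.33
finger_force: 20.0
```

>>> servo_tool(translation=[[0.008,0,0],[0.01,0,0],[0.01,0,0],[0.01,0,0],[0.01,0,0],[0.008,0,0],[0.004,0,0],[0,0,0]], turn=[[0,0,0],[0,0,0],[0,0,0],[0,0,0],[0,0,0],[0,0,0],[0,0,0],[0,0,0]])

```text
clock: 5.85
tool_pos: [0.4712, -0.1095, 0.1471]
eef_rot: [-0.015, 1.0, 0.0, -0.0]
contact_force: [1.0, 0.1, -2.1]
opening: 0.326
finger_force: 20.0
```

>>> servo_tool(translation=[[0.003,0,0],[0.002,0,0],[0,0,0]], turn=[[0,0,0],[0,0,0],[0,0,0]])

```text
clock: 6.22
tool_pos: [0.4663, -0.1095, 0.1472]
eef_rot: [-0.015, 1.0, 0.0, -0.0]
contact_force: [1.8, -0.5, -3.2]
opening: 0.329
finger_force: 20.0
```

>>> servo_tool(translation=[[0.002,0,0],[0.001,0,0],[0,0,0]], turn=[[0,0,0],[0,0,0],[0,0,0]])

```text
clock: 6.6
tool_pos: [0.4634, -0.1096, 0.1473]
eef_rot: [-0.015, 1.0, 0.0, -0.0]
contact_force: [1.5, 0.1, -2.4]
opening: 0.329
finger_force: 20.0
```

>>> servo_tool(translation=[[0.0015,0,0],[0,0,0]], turn=[[0,0,0],[0,0,0]])

```text
clock: 6.85
tool_pos: [0.4618, -0.1097, 0.1473]
eef_rot: [-0.015, 1.0, 0.0, -0.0]
contact_force: [1.0, 0.9, -2.9]
opening: 0.33
finger_force: 20.0
```

>>> servo_tool(translation=[[0.0015,0,0],[0,0,0]], turn=[[0,0,0],[0,0,0]])

```text
clock: 7.1
tool_pos: [0.4603, -0.1097, 0.1473]
eef_rot: [-0.015, 1.0, 0.0, -0.0]
contact_force: [1.5, 0.0, -2.8]
opening: 0.329
finger_force: 20.0
```

```bash
python3 - <<'E'
from h import *
from plant import r,optics
for n,o in(("side",(200,130)),("scene",(200,130))):
    s=optics.snapshot(n)
    a=s["img"][o[1]:o[1]+120,o[0]:o[0]+160,::-1]; cv2.imwrite(f'pics/{n}1.png',cv2.resize(a,None,fx=5,fy=5,interpolation=2))
P,C=cloud(s)
lip=P[(P[:,0]>.41)&(P[:,0]<.45)&(P[:,1]>-.145)&(P[:,1]<-.075)&(P[:,2]>.02)&(P[:,2]<.045)]
print('lip x pct',np.percentile(lip[:,0],[5,25,50,75,95,99]).round(4))
b=P[(np.hypot(P[:,0]-.46,P[:,1]+.11)<.036)&(P[:,2]>.05)&(P[:,2]<.096)];print(len(b),circ(b,.032).round(4))
print(r.get_state()["contact_force"])
E
```

```text
lip x pct [0.4239 0.4245 0.4255 0.4267 0.4306 0.4326]
218 [ 0.4837 -0.1072]
[ 1.36782458 -1.09654691 -1.78258405]
```

View pics/side1.png

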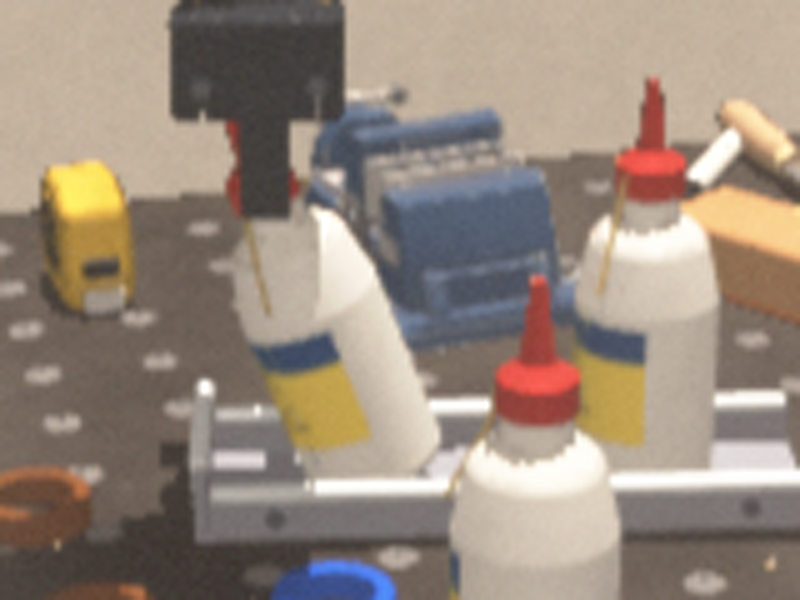

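The crop shows the front bottle tilted about 21° (cap at (265,190), base dragging at (371,458)), because it pivots in the pads. I'll lift it clear, relax the grip so it hangs upright, and set it down.

>>> servo_tool(translation=[[0,0,-0.004],[0,0,-0.006],[0,0,-0.006],[0,0,0],[0,0,0]], turn=[[0,0,0],[0,0,0],[0,0,0],[0,0,0],[0,0,0]])

```text
clock: 7.82
tool_pos: [0.4605, -0.1098, 0.1634]
eef_rot: [-0.015, 1.0, 0.0, 0.0]
contact_force: [-0.4, -0.3, -3.9]
opening: 0.333
finger_force: 20.0
```

>>> servo_tool(translation=[[0,0,0],[0,0,0],[0,0,0],[0,0,0]], turn=[[0,0,0],[0,0,0],[0,0,0],[0,0,0]], grip_force=9)

```text
clock: 8.32
tool_pos: [0.4605, -0.1097, 0.1633]
eef_rot: [-0.015, 1.0, 0.0, 0.0]
contact_force: [-0.2, 0.1, -3.9]
opening: 0.331
finger_force: 9.0
```

```bash
cat >> h.py <<'E'
def axis(s,x,y,rad=.06,z0=.045,z1=.125):
    "circle centres per height slice of a white bottle near x,y"
    P,C=cloud(s); o=[]
    for z in np.arange(z0,z1,.01):
        b=P[(np.hypot(P[:,0]-x,P[:,1]-y)<rad)&(P[:,2]>z)&(P[:,2]<z+.01)]
        if len(b)>15: o.append([z+.005,*circ(b,.032)])
    return np.array(o)
E
python3 - <<'E'
from h import *
from plant import r,optics
s=optics.snapshot("scene"); print(axis(s,.475,-.11,.05).round(4))
s=optics.snapshot("side")
cv2.imwrite('pics/side2.png',cv2.resize(s["img"][130:250,200:360,::-1],None,fx=4,fy=4,interpolation=2))
E
```

```text
[[ 0.05    0.47   -0.1104]
 [ 0.06    0.4692 -0.1107]
 [ 0.07    0.4681 -0.1108]
 [ 0.08    0.4675 -0.1108]
 [ 0.09    0.4665 -0.1107]
 [ 0.1     0.4658 -0.1107]
 [ 0.11    0.4652 -0.1105]
 [ 0.12    0.4655 -0.1091]]
```

View pics/side2.png

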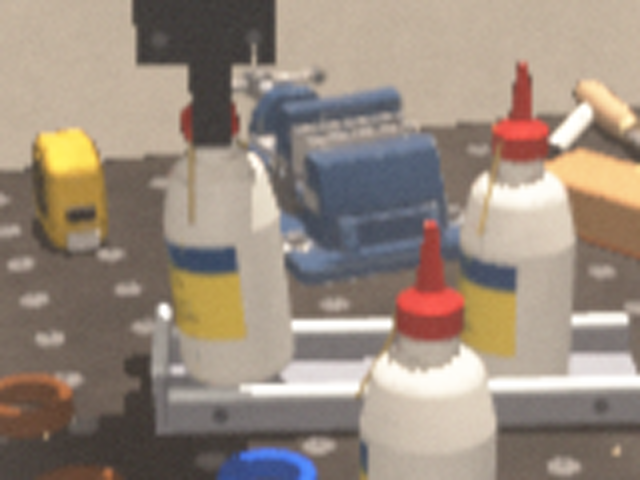

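It now hangs with only about 4.5° of tilt. I'll set it down a bit further back, release so it stands flat, regrip firmly, then carry it clear of the floor instead of dragging it.

>>> servo_tool(translation=[[-0.004,0,0],[-0.004,0,0.004],[-0.004,0,0.004],[0,0,0.004],[0,0,0.003],[-0.003,0,0],[-0.003,0,0.0005],[0,0,0]], turn=[[0,0,0],[0,0,0],[0,0,0],[0,0,0],[0,0,0],[0,0,0],[0,0,0],[0,0,0]])

```text
clock: 9.43
tool_pos: [0.479, -0.1091, 0.1479]
eef_rot: [-0.015, 1.0, 0.0, 0.0]
contact_force: [-0.3, 0.1, 0.1]
opening: 0.336
finger_force: 9.0
```

```bash
python3 - <<'E'
from h import *
from plant import r,optics
s=optics.snapshot("scene"); print(axis(s,.48,-.11,.05).round(4))
E
```

```text
[[ 0.05    0.4832 -0.1102]
 [ 0.06    0.4827 -0.1102]
 [ 0.07    0.4824 -0.11  ]
 [ 0.08    0.4821 -0.1102]
 [ 0.09    0.4816 -0.11  ]
 [ 0.1     0.4816 -0.1094]
 [ 0.11    0.4819 -0.1074]
 [ 0.12    0.4828 -0.1053]]
```

>>> servo_tool(translation=[[0,0,0],[0,0,0],[0,0,0],[-0.001,0,0]], turn=[[0,0,0],[0,0,0],[0,0,0],[0,0,0]], grip=0.5)

```text
clock: 9.98
tool_pos: [0.4794, -0.1092, 0.1478]
eef_rot: [-0.015, 1.0, 0.0, -0.0]
contact_force: [-0.5, -0.7, -0.7]
opening: 0.501
finger_force: 0.0
```

>>> servo_tool(translation=[[0,0,0],[0,0,0],[0,0,0],[0,0,0],[0,0,0],[0,0,-0.002],[0,0,-0.002],[0,0,0]], turn=[[0,0,0],[0,0,0],[0,0,0],[0,0,0],[0,0,0],[0,0,0],[0,0,0],[0,0,0]], grip=0.2, grip_force=45)

```text
clock: 10.98
tool_pos: [0.4793, -0.1092, 0.1518]
eef_rot: [-0.015, 1.0, 0.0, -0.0]
contact_force: [1.0, 1.0, -3.8]
opening: 0.327
finger_force: 44.9
```

```bash
python3 - <<'E'
from h import *
from plant import r,optics
s=optics.snapshot("scene"); print(axis(s,.48,-.11,.05).round(4))
P,C=cloud(s); 
for y in (-.14,-.125,-.11,-.095,-.08):
  l=P[(abs(P[:,1]-y)<.008)&(P[:,0]>.41)&(P[:,0]<.445)&(P[:,2]>.036)&(P[:,2]<.045)]; print(y,len(l),l[:,0].min(),l[:,0].max())
E
```

```text
[[ 0.05    0.4848 -0.1103]
 [ 0.06    0.4848 -0.1103]
 [ 0.07    0.4848 -0.1105]
 [ 0.08    0.4847 -0.1103]
 [ 0.09    0.4846 -0.1099]
 [ 0.1     0.4849 -0.1098]
 [ 0.11    0.4856 -0.108 ]
 [ 0.12    0.4866 -0.1057]]
-0.14 17 0.424360900356123 0.43178555396384244
-0.125 18 0.42418964221690114 0.43254163198332213
-0.11 14 0.42322402541788473 0.4311173807322725
-0.095 18 0.42286400433432486 0.43164739080861236
-0.08 13 0.42315159948745307 0.42991539057717004
```

>>> servo_tool(translation=[[0.003,0,0],[0.005,0,0],[0.005,0,0],[0.004,0,0],[0.001,0,0],[0,0,0]], turn=[[0,0,0],[0,0,0],[0,0,0],[0,0,0],[0,0,0],[0,0,0]])

```text
clock: 11.78
tool_pos: [0.4616, -0.1097, 0.1518]
eef_rot: [-0.015, 1.0, 0.0, 0.0]
contact_force: [-0.2, 0.0, -3.9]
opening: 0.325
finger_force: 44.9
```

>>> servo_tool(translation=[[0.0015,0,0],[0,0,0]], turn=[[0,0,0],[0,0,0]])

```text
clock: 12.02
tool_pos: [0.4598, -0.1098, 0.1517]
eef_rot: [-0.015, 1.0, 0.0, -0.0]
contact_force: [-0.4, -0.1, -4.1]
opening: 0.322
finger_force: 44.9
```

>>> servo_tool(translation=[[0.0015,0,0],[0,0,0]], turn=[[0,0,0],[0,0,0]])

```text
clock: 12.28
tool_pos: [0.4583, -0.1098, 0.1518]
eef_rot: [-0.015, 1.0, 0.0, -0.0]
contact_force: [-0.2, 0.8, -3.4]
opening: 0.32
finger_force: 44.9
```

```bash
python3 - <<'E'
from h import *
from plant import r,optics
s=optics.snapshot("scene"); print(axis(s,.47,-.11,.05).round(4)); print(r.get_state()["contact_force"],r.get_state()["moment"])
E
```

```text
[[ 0.05    0.4636 -0.1109]
 [ 0.06    0.4637 -0.1109]
 [ 0.07    0.4635 -0.1107]
 [ 0.08    0.4635 -0.1107]
 [ 0.09    0.4636 -0.1109]
 [ 0.1     0.4638 -0.1105]
 [ 0.11    0.4645 -0.1086]
 [ 0.12    0.4656 -0.1064]]
[ 0.19951555 -0.44874281 -4.938651  ] [ 0.07149213  0.05018846 -0.01280484]
```

>>> servo_tool(translation=[[0.001,0,0],[0,0,0]], turn=[[0,0,0],[0,0,0]])

```text
clock: 12.58
tool_pos: [0.4574, -0.1098, 0.1518]
eef_rot: [-0.015, 1.0, 0.0, -0.0]
contact_force: [-0.5, -0.3, -3.5]
opening: 0.324
finger_force: 44.9
```

>>> servo_tool(translation=[[0.001,0,0],[0,0,0]], turn=[[0,0,0],[0,0,0]])

```text
clock: 12.82
tool_pos: [0.4565, -0.1098, 0.1518]
eef_rot: [-0.015, 1.0, 0.0, 0.0]
contact_force: [0.5, -1.0, -2.5]
opening: 0.322
finger_force: 44.9
```

```bash
python3 - <<'E'
from h import *
from plant import r,optics
s=optics.snapshot("scene"); print(axis(s,.47,-.11,.05).round(4)); print(r.get_state()["contact_force"],r.get_state()["moment"])
E
```

```text
[[ 0.05    0.4625 -0.1109]
 [ 0.06    0.4629 -0.1107]
 [ 0.07    0.4627 -0.1107]
 [ 0.08    0.4624 -0.1106]
 [ 0.09    0.4627 -0.1107]
 [ 0.1     0.4626 -0.1104]
 [ 0.11    0.4634 -0.1086]
 [ 0.12    0.4637 -0.106 ]]
[ 0.12459614  0.58539501 -4.22870446] [ 0.01069283 -0.04556305 -0.01149973]
```

>>> servo_tool(translation=[[0.0015,0,0],[0,0,0]], turn=[[0,0,0],[0,0,0]])

```text
clock: 13.12
tool_pos: [0.4551, -0.1099, 0.1519]
eef_rot: [-0.015, 1.0, 0.0, 0.0]
contact_force: [0.5, -0.7, -3.9]
opening: 0.322
finger_force: 44.9
```

```bash
python3 - <<'E'
from h import *
from plant import r,optics
s=optics.snapshot("scene"); print(axis(s,.47,-.11,.05).round(4)); print(r.get_state()["contact_force"],r.get_state()["moment"])
E
```

```text
[[ 0.05    0.463  -0.1108]
 [ 0.06    0.4626 -0.1109]
 [ 0.07    0.4623 -0.1108]
 [ 0.08    0.4619 -0.1109]
 [ 0.09    0.462  -0.1108]
 [ 0.1     0.462  -0.1104]
 [ 0.11    0.4621 -0.1087]
 [ 0.12    0.4635 -0.1065]]
[ 1.00419737  0.08818343 -3.93886211] [ 0.06436266 -0.1547057   0.0125579 ]
```

Contact is made: the base has stopped at about 0.4625 while the top still moves. I'll back off a little, lower and release.

>>> servo_tool(translation=[[-0.0015,0,0],[0,0,0.002],[0,0,0.002],[0,0,0.0003],[0,0,0]], turn=[[0,0,0],[0,0,0],[0,0,0],[0,0,0],[0,0,0]])

```text
clock: 13.8
tool_pos: [0.4571, -0.1098, 0.1478]
eef_rot: [-0.015, 1.0, -0.0, 0.001]
contact_force: [1.8, -0.4, 1.9]
opening: 0.319
finger_force: 45.0
```

>>> servo_tool(translation=[[0,0,0],[0,0,0],[0,0,0],[0,0,0],[0,0,0],[0,0,-0.03],[0,0,-0.035],[-0.02,0,0],[-0.02,0,0]], turn=[[0,0,0],[0,0,0],[0,0,0],[0,0,0],[0,0,0],[0,0,0],[0,0,0],[0,0,0],[0,0,0]], grip=0.7)

```text
clock: 14.92
tool_pos: [0.497, -0.1089, 0.2131]
eef_rot: [-0.014, 1.0, -0.0, 0.0]
contact_force: [0.5, 0.8, 0.5]
opening: 0.7
finger_force: 0.0
```

```bash
python3 - <<'E'
from h import *
from plant import r,optics
s=optics.snapshot("scene"); print(axis(s,.47,-.11,.05).round(4)); print(axis(s,.628,-.102,.05)[1:5].mean(0).round(4));print(r.get_state()["tool_pos"])
E
```

```text
[[ 0.05    0.4632 -0.1109]
 [ 0.06    0.4634 -0.1109]
 [ 0.07    0.4634 -0.111 ]
 [ 0.08    0.4634 -0.1108]
 [ 0.09    0.4634 -0.1108]
 [ 0.1     0.4638 -0.1102]
 [ 0.11    0.4648 -0.108 ]
 [ 0.12    0.4655 -0.1055]]
[ 0.075   0.6281 -0.1021]
[ 0.50024044 -0.10838298  0.21306603]
```

>>> servo_tool(translation=[[-0.03,0.0006,0],[-0.035,0.001,0],[-0.035,0.001,0],[-0.0282,0,0],[0,0,0],[0,0,0.025],[0,0,0.025],[0,0,0.0156],[0,0,0]], turn=[[0,0,0],[0,0,0],[0,0,0],[0,0,0],[0,0,0],[0,0,0],[0,0,0],[0,0,0],[0,0,0]])

```text
clock: 16.1
tool_pos: [0.623, -0.1024, 0.1459]
eef_rot: [-0.015, 1.0, 0.0, -0.002]
contact_force: [0.1, -0.2, 0.1]
opening: 0.697
finger_force: 0.0
```

>>> servo_tool(translation=[[0,0,0],[0,0,0],[0,0,0],[0,0,0],[0,0,0],[0,0,0],[0,0,-0.002],[0,0,-0.002],[0,0,0]], turn=[[0,0,0],[0,0,0],[0,0,0],[0,0,0],[0,0,0],[0,0,0],[0,0,0],[0,0,0],[0,0,0]], grip=0.2)

```text
clock: 17.23
tool_pos: [0.6242, -0.1028, 0.1505]
eef_rot: [-0.014, 1.0, -0.0, -0.0]
contact_force: [-0.4, 1.0, -2.6]
opening: 0.325
finger_force: 45.0
```

```bash
python3 - <<'E'
from h import *
from plant import r,optics
s=optics.snapshot("scene"); print(axis(s,.628,-.102,.05).round(4))
E
```

```text
[[ 0.05    0.6275 -0.1035]
 [ 0.06    0.6269 -0.1034]
 [ 0.07    0.6273 -0.1033]
 [ 0.08    0.6273 -0.1034]
 [ 0.09    0.6271 -0.1036]
 [ 0.1     0.6277 -0.1032]
 [ 0.11    0.6287 -0.1013]
 [ 0.12    0.6303 -0.0998]]
```

>>> servo_tool(translation=[[0.004,0,-0.002],[0.01,0,0],[0.014,0,0],[0.015,0,0],[0.015,0,0],[0.015,0,0],[0.012,0,0],[0.007,0,0],[0.003,0,0],[0,0,0]], turn=[[0,0,0],[0,0,0],[0,0,0],[0,0,0],[0,0,0],[0,0,0],[0,0,0],[0,0,0],[0,0,0],[0,0,0]])

```text
clock: 18.52
tool_pos: [0.5298, -0.1051, 0.153]
eef_rot: [-0.015, 1.0, 0.0, 0.0]
contact_force: [1.2, -0.9, -3.1]
opening: 0.328
finger_force: 45.0
```

```bash
python3 - <<'E'
from h import *
from plant import r,optics
s=optics.snapshot("scene"); print(axis(s,.535,-.106,.036).round(4)); print(axis(s,.463,-.11,.036)[1:5].mean(0).round(4))
E
```

```text
[[ 0.05    0.5328 -0.1057]
 [ 0.06    0.5332 -0.1059]
 [ 0.07    0.5327 -0.1054]
 [ 0.08    0.5329 -0.1056]
 [ 0.09    0.5329 -0.1059]
 [ 0.1     0.5333 -0.1055]
 [ 0.11    0.5343 -0.1042]
 [ 0.12    0.5107 -0.1532]]
[ 0.075   0.4634 -0.1108]
```

>>> servo_tool(translation=[[0.002,-0.001,0],[0.002,-0.001,0],[0.001,0,0],[0,0,0.002],[0,0,0.002],[0,0,0.0015],[0,0,0]], turn=[[0,0,0],[0,0,0],[0,0,0],[0,0,0],[0,0,0],[0,0,0],[0,0,0]])

```text
clock: 19.45
tool_pos: [0.5248, -0.1072, 0.1474]
eef_rot: [-0.015, 1.0, 0.0, 0.0]
contact_force: [-0.1, 0.3, -2.2]
opening: 0.326
finger_force: 45.0
```

```bash
python3 - <<'E'
from h import *
from plant import r,optics
s=optics.snapshot("scene"); print(axis(s,.53,-.107,.036).round(4)); print(axis(s,.463,-.11,.036)[1:5].mean(0).round(4))
E
```

```text
[[ 0.05    0.5285 -0.108 ]
 [ 0.06    0.528  -0.1076]
 [ 0.07    0.5279 -0.1078]
 [ 0.08    0.5279 -0.1078]
 [ 0.09    0.5279 -0.1079]
 [ 0.1     0.5289 -0.107 ]
 [ 0.11    0.5296 -0.1053]
 [ 0.12    0.5307 -0.1026]]
[ 0.075   0.4636 -0.111 ]
```

>>> servo_tool(translation=[[0,0,0.001],[0,0,0]], turn=[[0,0,0],[0,0,0]])

```text
clock: 19.75
tool_pos: [0.5253, -0.1071, 0.1473]
eef_rot: [-0.015, 1.0, -0.0, 0.001]
contact_force: [-1.2, 0.6, 4.7]
opening: 0.326
finger_force: 45.0
```

>>> servo_tool(translation=[[0,0,0],[0,0,0],[0,0,0],[0,0,0],[0,0,-0.02],[0,0,-0.03],[0,0,-0.022],[0,0,0]], turn=[[0,0,0],[0,0,0],[0,0,0],[0,0,0],[0,0,0],[0,0,0],[0,0,0],[0,0,0]], grip=0.7)

```text
clock: 20.75
tool_pos: [0.5257, -0.1073, 0.2196]
eef_rot: [-0.014, 1.0, -0.0, 0.002]
contact_force: [0.2, 0.2, -0.2]
opening: 0.702
finger_force: 0.0
```

>>> servo_tool(translation=[[-0.006,-0.03,0],[-0.006,-0.035,0],[-0.006,-0.035,0],[-0.006,-0.035,0],[-0.006,-0.035,0],[-0.0066,-0.0341,0],[0,0,0],[0,0,0]], turn=[[0,0,0],[0,0,0],[0,0,0],[0,0,0],[0,0,0],[0,0,0],[0,0,0],[0,0,0]])

```text
clock: 21.75
tool_pos: [0.5667, -0.3088, 0.2172]
eef_rot: [-0.015, 1.0, 0.001, -0.001]
contact_force: [-0.0, 0.3, -0.6]
opening: 0.703
finger_force: 0.0
```

```bash
python3 - <<'E'
from h import *
from plant import r,optics
s=optics.snapshot("scene")
for x,y in((.463,-.11),(.528,-.107),(.567,-.31)): a=axis(s,x,y,.036); print(a[[0,4]].round(4).tolist())
P,C=cloud(s); c=P[(np.hypot(P[:,0]-.567,P[:,1]+.31)<.03)&(P[:,2]>.139)&(P[:,2]<.151)]; print(circ(c,.0155))
print(r.get_state()["tool_pos"])
E
```

```text
[[0.05, 0.4637, -0.1109], [0.09, 0.4634, -0.1109]]
[[0.05, 0.5278, -0.1075], [0.09, 0.5278, -0.1077]]
[[0.05, 0.5673, -0.3102], [0.09, 0.5675, -0.3098]]
[ 0.56725683 -0.30989638]
[ 0.56700402 -0.30826173  0.2176197 ]
```

>>> servo_tool(translation=[[0,-0.0015,0.02],[0,0,0.025],[0,0,0.022],[0,0,0.0106],[0,0,0]], turn=[[0,0,0],[0,0,0],[0,0,0],[0,0,0],[0,0,0]])

```text
clock: 22.42
tool_pos: [0.5671, -0.3106, 0.1404]
eef_rot: [-0.015, 1.0, 0.0, -0.001]
contact_force: [1.0, 0.5, 1.2]
opening: 0.705
finger_force: 0.0
```

>>> servo_tool(translation=[[0,0,0],[0,0,0],[0,0,0],[0,0,0],[0,0,0],[0,0,-0.005],[0,0,-0.015],[0,0,-0.02],[0,0,-0.02],[0,0,0]], turn=[[0,0,0],[0,0,0],[0,0,0],[0,0,0],[0,0,0],[0,0,0],[0,0,0],[0,0,0],[0,0,0],[0,0,0]], grip=0.2)

```text
clock: 23.68
tool_pos: [0.5684, -0.3123, 0.2028]
eef_rot: [-0.014, 1.0, -0.001, 0.002]
contact_force: [-0.2, 0.0, -3.5]
opening: 0.319
finger_force: 44.9
```

```bash
python3 - <<'E'
from h import *
from plant import r,optics
s=optics.snapshot("scene"); print(axis(s,.567,-.31,.04,.075,.16).round(4)); print(r.get_state()["tool_pos"])
E
```

```text
[[ 0.08    0.5704 -0.3113]
 [ 0.09    0.5702 -0.3114]
 [ 0.1     0.5701 -0.3115]
 [ 0.11    0.5699 -0.3118]
 [ 0.12    0.5696 -0.3119]
 [ 0.13    0.5695 -0.312 ]
 [ 0.14    0.5694 -0.3118]
 [ 0.15    0.5693 -0.312 ]
 [ 0.16    0.5702 -0.3102]]
[ 0.56757577 -0.31199515  0.2015464 ]
```

>>> servo_tool(translation=[[-0.005,0.006,0],[-0.008,0.015,0],[-0.008,0.024,0],[-0.008,0.028,0],[-0.006,0.03,0],[-0.006,0.03,0],[0,0.028,0],[0,0.022,0],[0,0.014,0],[0,0.0065,0]], turn=[[0,0,0],[0,0,0],[0,0,0],[0,0,0],[0,0,0],[0,0,0],[0,0,0],[0,0,0],[0,0,0],[0,0,0]])

```text
clock: 24.98
tool_pos: [0.6023, -0.1063, 0.2008]
eef_rot: [-0.015, 1.0, 0.0, -0.0]
contact_force: [-0.3, -0.8, -3.9]
opening: 0.319
finger_force: 44.9
```

>>> servo_tool(translation=[[0,0,0],[0,0,0]], turn=[[0,0,0],[0,0,0]])

```text
clock: 25.22
tool_pos: [0.6022, -0.1086, 0.2007]
eef_rot: [-0.014, 1.0, -0.0, -0.0]
contact_force: [-0.1, -1.2, -4.3]
opening: 0.317
finger_force: 44.9
```

```bash
python3 - <<'E'
from h import *
from plant import r,optics
s=optics.snapshot("scene"); print(axis(s,.605,-.107,.04,.075,.15).round(4)); print(r.get_state()["tool_pos"])
E
```

```text
[[ 0.08    0.6023 -0.1077]
 [ 0.09    0.602  -0.1079]
 [ 0.1     0.602  -0.1081]
 [ 0.11    0.602  -0.1081]
 [ 0.12    0.6023 -0.1086]
 [ 0.13    0.6022 -0.1082]
 [ 0.14    0.602  -0.1082]
 [ 0.15    0.6026 -0.108 ]]
[ 0.60219901 -0.10852249  0.20072124]
```

>>> servo_tool(translation=[[0,0,0.01],[0,0,0.015],[0,0,0.015],[0,0,0.007],[0,0,0],[0.003,0,0],[0.004,0,0],[0.002,0,0],[0,0,0]], turn=[[0,0,0],[0,0,0],[0,0,0],[0,0,0],[0,0,0],[0,0,0],[0,0,0],[0,0,0],[0,0,0]])

```text
clock: 26.4
tool_pos: [0.5932, -0.1075, 0.1541]
eef_rot: [-0.015, 1.0, -0.0, 0.0]
contact_force: [0.7, -0.5, -3.7]
opening: 0.32
finger_force: 44.9
```

```bash
python3 - <<'E'
from h import *
from plant import r,optics
s=optics.snapshot("scene")
for x,y in((.463,-.11),(.528,-.107),(.593,-.107)): a=axis(s,x,y,.036); print(a[[0,2,4,5]].round(4).tolist())
print(r.get_state()["tool_pos"])
E
```

```text
[[0.05, 0.4636, -0.111], [0.07, 0.4636, -0.1109], [0.09, 0.4636, -0.1109], [0.1, 0.4639, -0.11]]
[[0.05, 0.5283, -0.1078], [0.07, 0.5284, -0.1076], [0.09, 0.5286, -0.1078], [0.1, 0.5289, -0.1069]]
[[0.05, 0.5929, -0.1065], [0.07, 0.5929, -0.1066], [0.09, 0.5929, -0.107], [0.1, 0.5932, -0.1069]]
[ 0.59332412 -0.10738692  0.15399745]
```

>>> servo_tool(translation=[[0,0,0.002],[0,0,0.002],[0,0,0.002],[0,0,0.0005],[0,0,0]], turn=[[0,0,0],[0,0,0],[0,0,0],[0,0,0],[0,0,0]])

```text
clock: 27.08
tool_pos: [0.5947, -0.1069, 0.1492]
eef_rot: [-0.015, 1.0, -0.0, 0.002]
contact_force: [-1.5, 0.8, 8.7]
opening: 0.321
finger_force: 45.1
```

>>> servo_tool(translation=[[0,0,0],[0,0,0],[0,0,0],[0,0,0],[0,0,0],[0,0,-0.02],[0,0,-0.03],[0,0,-0.022],[0,0,0]], turn=[[0,0,0],[0,0,0],[0,0,0],[0,0,0],[0,0,0],[0,0,0],[0,0,0],[0,0,0],[0,0,0]], grip=0.8)

```text
clock: 28.2
tool_pos: [0.5944, -0.1074, 0.2208]
eef_rot: [-0.014, 1.0, -0.0, 0.002]
contact_force: [0.5, -1.0, -0.6]
opening: 0.797
finger_force: 0.0
```

>>> servo_tool(translation=[[0.0202,-0.0291,0],[0.0202,-0.0291,0],[0.0202,-0.0291,0],[0.0202,-0.0291,0],[0.0202,-0.0291,0],[0.0202,-0.0291,0],[0.0202,-0.0291,0],[0.0202,-0.0291,0],[0,0,0],[0,0,0]], turn=[[0,0,0],[0,0,0],[0,0,0],[0,0,0],[0,0,0],[0,0,0],[0,0,0],[0,0,0],[0,0,0],[0,0,0]])

```text
clock: 29.45
tool_pos: [0.4388, -0.3437, 0.2186]
eef_rot: [-0.015, 1.0, 0.001, -0.0]
contact_force: [0.9, 0.2, 0.7]
opening: 0.799
finger_force: 0.0
```

```bash
python3 - <<'E'
from h import *
from plant import r,optics
s=optics.snapshot("scene")
for x,y in((.463,-.11),(.528,-.107),(.593,-.107)): a=axis(s,x,y,.036); print(a[[0,2,4,5]].round(4).tolist())
P,C=cloud(s)
q=P[(np.hypot(P[:,0]-.4383,P[:,1]+.3447)<.035)&(P[:,2]>.011)&(P[:,2]<.03)];print(circ(q,.022))
print(r.get_state()["tool_pos"])
E
```

```text
[[0.05, 0.4638, -0.1111], [0.07, 0.4636, -0.1109], [0.09, 0.4635, -0.1109], [0.1, 0.4642, -0.1102]]
[[0.05, 0.5282, -0.1078], [0.07, 0.5285, -0.1078], [0.09, 0.5284, -0.1079], [0.1, 0.5288, -0.1072]]Traceback (most recent call last):
  File "<stdin>", line 4, in <module>
IndexError: index 5 is out of bounds for axis 0 with size 5
```

>>> servo_tool(translation=[[0,-0.001,0.03],[0,0,0.04],[0,0,0.04],[0,0,0.04],[0,0,0.03],[0,0,0.01],[0,0,0],[0,0,0]], turn=[[0,0,0],[0,0,0],[0,0,0],[0,0,0],[0,0,0],[0,0,0],[0,0,0],[0,0,0]])

```text
clock: 30.5
tool_pos: [0.4395, -0.3459, 0.0304]
eef_rot: [-0.015, 1.0, -0.0, 0.001]
contact_force: [-0.4, -0.8, -0.0]
opening: 0.8
finger_force: 0.0
```

```bash
python3 - <<'E'
from h import *
from plant import r,optics
s=optics.snapshot("scene")
a=axis(s,.593,-.107,.036); print(a.round(4).tolist())
P,C=cloud(s)
q=P[(np.hypot(P[:,0]-.4383,P[:,1]+.3447)<.035)&(P[:,2]>.011)&(P[:,2]<.018)];print(len(q),circ(q,.022))
print(r.get_state()["tool_pos"])
w=optics.snapshot("wrist"); cv2.imwrite('pics/w.png',w["img"][:,:,::-1])
E
```

```text
[]
163 [ 0.43788582 -0.34481144]
[ 0.43946037 -0.34609809  0.03049371]
```

View pics/w.png

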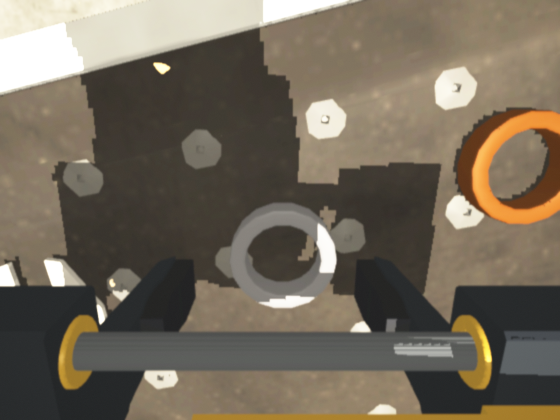

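The wrist view shows the grey ring at (284,255), centred between the open fingers, with the brown one off at the right. I'll descend and grip.

>>> servo_tool(translation=[[0.0015,0.001,0.012],[0,0,0.01],[0,0,0.004],[0,0,0]], turn=[[0,0,0],[0,0,0],[0,0,0],[0,0,0]])

```text
clock: 31.1
tool_pos: [0.4368, -0.3446, 0.0027]
eef_rot: [-0.015, 1.0, 0.0, -0.0]
contact_force: [-0.1, 0.5, -0.1]
opening: 0.799
finger_force: 0.0
```

>>> servo_tool(translation=[[0,0,0],[0,0,0],[0,0,0],[0,0,0],[0,0,0],[0,0,0]], turn=[[0,0,0],[0,0,0],[0,0,0],[0,0,0],[0,0,0],[0,0,0]], grip=0.4, grip_force=12)

```text
clock: 31.85
tool_pos: [0.4372, -0.3449, 0.0035]
eef_rot: [-0.015, 1.0, -0.0, 0.0]
contact_force: [0.1, 0.2, 3.1]
opening: 0.578
finger_force: 12.2
```

>>> servo_tool(translation=[[0,0,-0.01],[0,0,-0.03],[0,0,-0.045],[0,0,-0.045],[0,0,-0.045],[0,0,-0.035],[0,0,-0.015],[0,0,0],[0,0,0]], turn=[[0,0,0],[0,0,0],[0,0,0],[0,0,0],[0,0,0],[0,0,0],[0,0,0],[0,0,0],[0,0,0]])

```text
clock: 32.98
tool_pos: [0.4361, -0.3444, 0.2269]
eef_rot: [-0.015, 1.0, 0.001, -0.001]
contact_force: [-0.4, 0.2, 0.6]
opening: 0.576
finger_force: 12.2
```

```bash
python3 - <<'E'
from h import *
from plant import r,optics
s=optics.snapshot("scene")
for x,y in((.463,-.11),(.528,-.107),(.593,-.107)): print(axis(s,x,y,.036)[:5:2].round(4).tolist())
P,C=cloud(s); t=r.get_state()["tool_pos"]; print(t)
c=P[(np.hypot(P[:,0]-.463,P[:,1]+.11)<.03)&(P[:,2]>.147)&(P[:,2]<.159)]; print('collar',circ(c,.0155))
c=P[(np.hypot(P[:,0]-.463,P[:,1]+.11)<.03)&(P[:,2]>.175)]; print('noz',len(c),circ(c,.006),c[:,2].max())
q=P[(np.hypot(P[:,0]-t[0],P[:,1]-t[1])<.028)&(P[:,2]>t[2]-.01)&(P[:,2]<t[2]+.018)];print(len(q),q[:,2].min(),q[:,2].max(),circ(q,.026))
cv2.imwrite('pics/r.png',cv2.resize(s["img"][:300,150:450,::-1],None,fx=2,fy=2,interpolation=2))
E
```

```text
[[0.05, 0.4637, -0.1108], [0.07, 0.4636, -0.1109], [0.09, 0.4636, -0.1109]]
[[0.05, 0.5277, -0.1076], [0.07, 0.5286, -0.1083], [0.09, 0.5284, -0.1075]]
[[0.07, 0.5832, -0.1461]]
[ 0.43612784 -0.34436614  0.2267218 ]
collar [ 0.46361277 -0.11078608]
noz 45 [ 0.46435038 -0.10982318] 0.19813224218285122
386 0.2229061743889789 0.24448287412715053 [ 0.44176386 -0.34971293]
```

View pics/r.png

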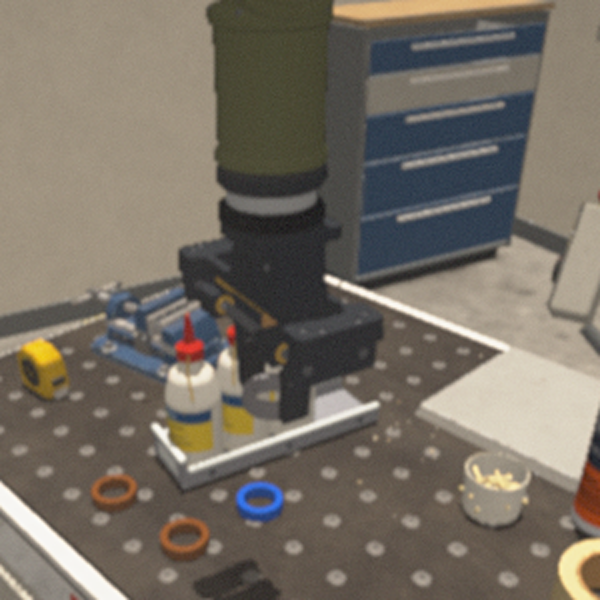

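>>> servo_tool(translation=[[-0.004,0.017,0],[-0.005,0.03,0],[-0.005,0.033,0],[-0.005,0.035,0],[-0.005,0.035,0],[-0.005,0.034,0],[-0.0045,0.03,0],[0,0.0187,0],[0,0,0],[0,0,0]], turn=[[0,0,0],[0,0,0],[0,0,0],[0,0,0],[0,0,0],[0,0,0],[0,0,0],[0,0,0],[0,0,0],[0,0,0]])

```text
clock: 34.28
tool_pos: [0.4634, -0.1116, 0.228]
eef_rot: [-0.014, 1.0, -0.0, -0.0]
contact_force: [0.3, -0.4, 0.8]
opening: 0.573
finger_force: 12.2
```

>>> servo_tool(translation=[[0,0,0],[0,0,0]], turn=[[0,0,0],[0,0,0]])

```text
clock: 34.52
tool_pos: [0.4637, -0.112, 0.2282]
eef_rot: [-0.014, 1.0, -0.0, -0.0]
contact_force: [-0.8, -0.3, -0.3]
opening: 0.574
finger_force: 12.2
```

```bash
python3 - <<'E'
from h import *
from plant import r,optics
from scipy.optimize import least_squares
t=r.get_state()["tool_pos"]; print(t)
s=optics.snapshot("scene"); P,C=cloud(s)
q=P[(np.hypot(P[:,0]-t[0],P[:,1]-t[1])<.033)&(P[:,2]>t[2]-.006)&(P[:,2]<t[2]+.014)]
k=C[(np.hypot(P[:,0]-t[0],P[:,1]-t[1])<.033)&(P[:,2]>t[2]-.006)&(P[:,2]<t[2]+.014)]
g=q[k.min(1)>75]; print(len(q),len(g)); print('ring?',circ(g,.026),g.min(0),g.max(0))
cv2.imwrite('pics/r2.png',cv2.resize(s["img"][90:210,200:340,::-1],None,fx=5,fy=5,interpolation=2))
c=P[(np.hypot(P[:,0]-.463,P[:,1]+.11)<.03)&(P[:,2]>.147)&(P[:,2]<.159)]; print('collar',circ(c,.0155))
E
```

```text
[ 0.46365535 -0.11197322  0.22821324]
203 167
ring? [ 0.47033336 -0.11864292] [ 0.44035476 -0.1369678   0.2243025 ] [ 0.48834514 -0.08779373  0.24051846]
collar [ 0.46355889 -0.11076446]
```

View pics/r2.png

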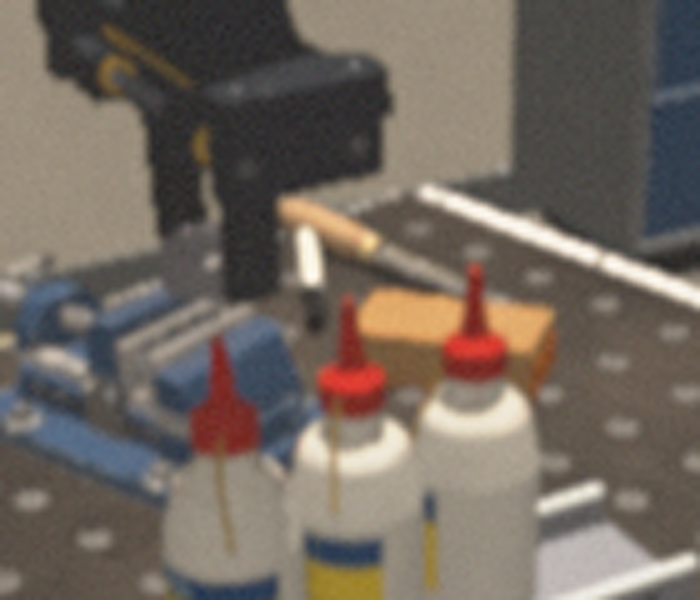

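>>> servo_tool(translation=[[0.0008,0.0012,0.01],[0,0,0.015],[0,0,0.015],[0,0,0.01],[0,0,0.004],[0,0,0],[0,0,0]], turn=[[0,0,0],[0,0,0],[0,0,0],[0,0,0],[0,0,0],[0,0,0],[0,0,0]])

```text
clock: 35.45
tool_pos: [0.4632, -0.1101, 0.1747]
eef_rot: [-0.015, 1.0, -0.0, 0.0]
contact_force: [1.1, -0.3, -0.7]
opening: 0.575
finger_force: 12.2
```

>>> servo_tool(translation=[[0,0,0.004],[0,0,0.005],[0,0,0.005],[0,0,0]], turn=[[0,0,0],[0,0,0],[0,0,0],[0,0,0]])

```text
clock: 35.95
tool_pos: [0.4626, -0.11, 0.1598]
eef_rot: [-0.015, 1.0, 0.0, -0.001]
contact_force: [-0.6, -0.8, 0.1]
opening: 0.576
finger_force: 12.2
```

>>> servo_tool(translation=[[0,-0.0005,0.004],[0,0,0.004],[0,0,0.004],[0,0,0]], turn=[[0,0,0],[0,0,0],[0,0,0],[0,0,0]])

```text
clock: 36.45
tool_pos: [0.4627, -0.1105, 0.148]
eef_rot: [-0.015, 1.0, 0.0, -0.0]
contact_force: [0.3, 0.4, -0.5]
opening: 0.575
finger_force: 12.2
```

>>> servo_tool(translation=[[0,0,0.002],[0,0,0]], turn=[[0,0,0],[0,0,0]])

```text
clock: 36.7
tool_pos: [0.4629, -0.1105, 0.1462]
eef_rot: [-0.015, 1.0, 0.0, -0.0]
contact_force: [-0.0, 0.5, -0.7]
opening: 0.575
finger_force: 12.2
```

>>> servo_tool(translation=[[0,0,0],[0,0,0],[0,0,0],[0,0,0],[0,0,0],[0,0,-0.02],[0,0,-0.03],[0,0,-0.04],[0,0,-0.04],[0,0,0]], turn=[[0,0,0],[0,0,0],[0,0,0],[0,0,0],[0,0,0],[0,0,0],[0,0,0],[0,0,0],[0,0,0],[0,0,0]], grip=0.8)

```text
clock: 37.95
tool_pos: [0.4647, -0.1106, 0.2788]
eef_rot: [-0.014, 1.0, -0.001, 0.003]
contact_force: [-0.6, -0.4, -0.4]
opening: 0.8
finger_force: 0.0
```

```bash
python3 - <<'E'
from h import *
from plant import r,optics
a=optics.snapshot("scene"); b=optics.snapshot("side")
for x,y in((.463,-.11),(.528,-.107),(.593,-.107)): print(axis(a,x,y,.036)[:5:2].round(4).tolist())
P,C=cloud(a)
d=np.hypot(P[:,0]-.4636,P[:,1]+.1108); m=(d>.0195)&(d<.029)&(P[:,2]>.13)&(P[:,2]<.17); q=P[m]
print('ring',len(q),circ(q,.024),np.percentile(q[:,2],[5,50,95,100]).round(4)); t=q[q[:,2]>.148]
A=np.c_[t[:,:2]-[.4636,-.1108],np.ones(len(t))]; print('plane',np.linalg.lstsq(A,t[:,2],rcond=None)[0])
ia=cv2.resize(a["img"][130:250,215:345,::-1],(520,480),interpolation=2);ib=cv2.resize(b["img"][140:260,240:310,::-1],(280,480),interpolation=2)
cv2.imwrite('pics/end.png',np.hstack([ia,ib]))
E
```

```text
[[0.05, 0.4638, -0.1111], [0.07, 0.4636, -0.1109], [0.09, 0.4636, -0.1107]]
[[0.05, 0.5281, -0.1077], [0.07, 0.528, -0.1076], [0.09, 0.5283, -0.1078]]
[[0.05, 0.5929, -0.106], [0.07, 0.5931, -0.106], [0.09, 0.5932, -0.1059]]
ring 223 [ 0.46465757 -0.11182575] [0.1308 0.1467 0.1536 0.1546]
plane [-0.05087264  0.02494489  0.15116759]
```

View pics/end.png

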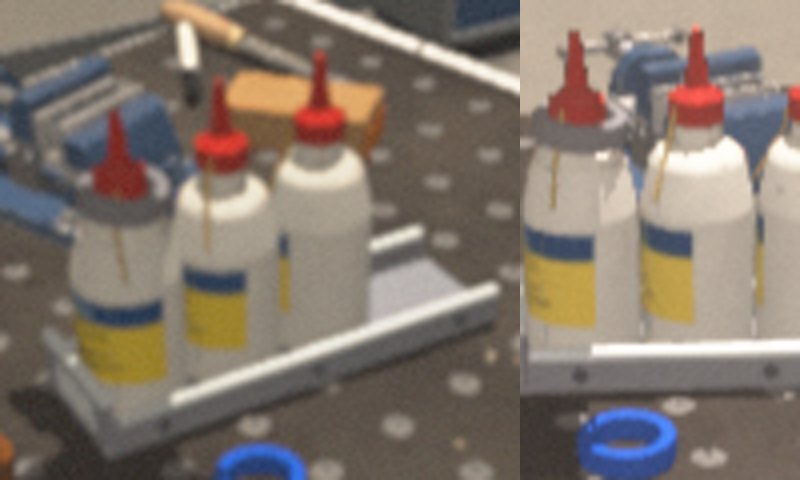

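The final picture shows three upright bottles close up against the lip, with the ring flat on the front bottle's shoulder at (120,205). The ring's top measures z≈0.154 m, as expected. Handing in.

```bash
python3 -c "
from plant import r
print(r.finish_job())"
```

```text
the job is handed in; nothing more can be done
None
```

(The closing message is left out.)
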